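Demould the lens foot and re-coat the cavity

TASK

Lift the finished black plastic foot out of the open aluminium mould and set it down, not dropped, flat on its base with the rib upwards in the empty compartment of the stacking tray's top tier, and let go of it. Then, with the cavity empty, press the cap of the spray bottle beside the mould all the way down and let it spring back up; never press it while the foot is still in the mould. Leave everything else where it is.

Things in the scene. Friction and masses are not known exactly. Their poses are not given: they have to be found in the camera images.
- foot: Black plastic lens foot, 50 g: flat base 60 (x) x 40 (y) x 12 mm with an upright central rib 34 mm long (x), 12 mm thick (y), rising 28 mm above the base (top 40 mm above the underside), a 3 mm boss at each end of the rib. Grip the rib, closing along y. Origin: centre of underside; z up. Starts in the mould cavity, base flush with the mould's top face, rib standing out.
- mould: Fixed station: base plate 120 (x) x 270 (y) x 8 mm on the worktop; on it an open aluminium mould block 110 x 110 mm, top face 38 mm above the worktop, centred at y = -70 mm; and a fixed white spray bottle, 48 mm across, clamped upright at y = +75 mm (145 mm from the cavity's centre). Origin: centre of the plate's underside; z up.
- cavity (a point): Centre of the floor of the mould cavity, 26 mm above the worktop. The cavity is 64 (x of the mould) x 44 (y) mm and 12 mm deep, open at the top; 2 mm of play all round the foot.
- spray_top (a point): Centre of the top face of the spray cap, a grey cylinder 30 mm across and 22 mm tall on the white bottle; top face 131 mm above the worktop when up; moves with the cap.
- spray_cap (a joint): Downward travel of the spray cap in m: 0 up, 0.008 fully down. A spring returns it: about 1.4 N to start moving, about 5 N fully down. Press straight down with closed fingertips.
- tray: Fixed three-tier white plastic stacking tray, 140 (x) x 250 (y) x 150 mm tall. Origin: centre of underside; z up. Each tier is an open tray with 4 mm walls and a middle divider making two compartments side by side in y. Top tier: floor 124 mm, rim 150 mm above the worktop; its -y compartment holds a lens cap and a filter ring, its +y compartment is empty.
- empty_bay (a point): Centre of the floor of the empty compartment of the tray's top tier; compartment 132 (x of the tray) x 119 (y) mm inside, floor 124 mm above the worktop, walls rising 26 mm above the floor. Axes as the tray's.
- lens_cap: Black lens cap, disc 58 mm across, 9 mm thick, lying in the other compartment of the top tier. Leave alone. Origin: centre of the underside.
- filter_ring: Aluminium filter ring, 54 mm across, 8 mm thick, beside the lens cap. Leave alone. Origin: centre of the underside.
- pot: Green ceramic pot with closed lid, 84 mm across, 98 mm tall, at the far side of the worktop. Leave alone. Origin: centre of the underside.
- lens_pen: Black lens pen, 120 mm long, 13 mm thick, lying on the worktop along its x, between mould and tray. Leave alone. Origin: middle of its underside.
- mould_lid: The mould's upper half set aside at the far side, aluminium, 110 x 110 x 30 mm. Leave alone. Origin: centre of the underside.
- jar: Amber glass jar, 60 mm across, 75 mm tall, at the far side. Leave alone. Origin: centre of the underside.
- scraper: Steel scraper with handle, 170 mm long, lying on the worktop on the robot's right. Leave alone.

How it is judged (in metres and radians):
On the way, in this order (a step that is already met when the one before it is completed fails the run):
1. the foot has been lifted clear of the mould, its underside at least 25 mm above the mould's top face (height (world z) of foot above 0.063 m), for 0.1 s.
2. the foot lies flat, rib up, in the empty compartment of the top tier, released and at rest (x of foot in the frame of empty_bay between -0.05 and 0.05 m and y of foot in the frame of empty_bay between -0.045 and 0.045 m and z of foot in the frame of empty_bay between -0.004 and 0.004 m and angle between foot's own z axis and vertical below 0.12 rad and linear speed of foot below 0.02 m/s and contact force between foot and the fingers below 0.1 N), for 0.2 s.
3. the spray cap is pressed down (6 mm or more of its 8 mm) (value of joint spray_cap above 0.006 m), for 0.05 s.
At the end, for the whole second after the job is handed in: The foot lies released and at rest on the floor of the empty compartment of the tray's top tier (origin within 50 mm in x and 45 mm in y of the compartment's centre and within 4 mm of its floor), rib up within 0.12 rad, and the spray cap, after having been pressed, is back up (joint below 2 mm) (all of step 2 and value of joint spray_cap below 0.002 m); the robot touches nothing.
It fails at once if the spray cap is pressed (over 3 mm) while the foot is still in or just above the cavity (value of joint spray_cap above 0.003 m and distance between foot and cavity below 0.03 m).
It fails at once if the foot is dropped: it moves faster than 0.75 m/s with no finger on it (a fall of about 30 mm) (linear speed of foot above 0.75 m/s and contact force between foot and the fingers below 0.05 N).
It fails at once if another object (pot, lens pen, mould lid, jar, scraper, lens cap or filter ring) is moved more than 20 mm (distance of any of pot, lens_pen, mould_lid, jar, scraper, lens_cap, filter_ring from where it was at the start of the episode above 0.02 m).
It also fails if it takes over 54 s, if anything falls off the work surface, if the arm or the gripper's body presses on something with over 40 N, if the wrist force passes 120 N, or if a joint passes its speed limit or range.

ROBOT

A 6-joint arm with a two-finger parallel gripper is mounted at the origin on the work surface. World frame = base frame: x ahead of the robot, y to its left, z up, the work surface at z = 0. Lengths are in mm, angles in rad, forces in N, time in s.
With the tool pointing down it reaches from about 250 to 775 mm from the base axis. Payload 8.9 kg.
Tool frame: the origin (TCP) lies between the finger pads; the fingertips stand 25 mm ahead of it and the grasp point (between the pads) lies 6 mm ahead of it (r.finger_overhang is the distance from the TCP to the fingertips, in mm); z points along the fingers, y is the line along which they close (so a half turn about z gives the same grasp; the last joint's range is limited). The gripper opens to 85 mm and grips with 20 to 120 N. Pads are 22 mm wide; open, the fingers measure 114 mm over their backs; the gripper's body (76 mm by 85 mm) begins 54 mm behind the grasp point. The pads swing forward as they close: fully open they stand 13 mm farther back than shut.
Start: joints at [1.209, 0.291, -0.153, 1.127, 0, 1.431], TCP at [115.999, 512.024, 256.305] pointing down, gripper open.
Joint ranges: [-2.52, 2.52], [-0.91, 1.74], [-1.3, 1.37], [-1.96, 2.02], [-1.52, 1.47], [-3.14, 3.14]. Speed limits (rad/s): [2.22, 2.22, 2.79, 3.14, 3.14, 3.14].

INTERFACE

Orientations are given as a 3x3 rotation matrix whose columns are the frame's x, y, z axes.
In Python, from station import r gives the robot as it stands.
- The arm moves only by the tool send_rows, never from a script. Its arguments are lists of equal length, an entry for each row: "claw": the opening, from 0 (shut) to 1 (fully open); "linear": the shift along the tool's x, y, z in cm, a list of three; "roll": the turn about the tool's z in rad. In form: {"claw": [claw, ...], "linear": [[dx, dy, dz], ...], "roll": [roll, ...]}. A call has 1 to 12 rows; each row shifts and turns the commanded pose from where the row before left it, along the tool's axes as they then stand; what a row does not reach is not made up. A row lasts 1/12 s, in which the tool goes at most 41.7 mm and 7.16 degrees, less where a joint would pass 70% of its speed; a pose out of reach is approached as far as the arm can. A call with a gripper value outside its range is refused whole. The fingers move at their own pace and stop on an object; "newtons" is the grip in N (left out, the last holds). Time passes only in rows, so rows that do not move let the fingers close. It gives the time, the measured TCP pose, the force, the opening and the grip force at its end, in the units of the state.
- r.sense(): the state, without advancing time (a new reading comes with each control period).
- r.camera(name): name is "side" or "top"; returns the picture (400x640x3 uint8, blue, green, red); there is no depth.
- r.get_calibration(name): a dict with "K" (3x3 intrinsics, pixels), "k1" (the pictures are not rectified: a ray, as slopes to the right and down, at radius r is drawn at 1 + k1 r^2 times it, then the intrinsics apply), "R" (3x3) and "t" (3): a world point X has camera coordinates R X + t. Camera axes: x right, y down, z forward; pixel columns grow to the right and rows downward; lengths in mm; the calibration is good to about 2 mm. A picture is of the moment at which its call begins. get_calibration takes no time and is no camera call.
- r.finish_job(): hands the job in; it is judged then, once.
The state is a dict: "t": time; "joint_pos": joint angles; "dq": joint speeds; "joint_efforts": joint torques, N m; "ee_pos": TCP position; "ee_rot": TCP orientation; "ft_force": force on the tool from outside, world axes, zero at the start; "wrist_torque": the same for the moment, N m; "finger_gap": finger opening in mm; "gripper_force": force on a finger pad.
Only numpy, scipy, OpenCV 4.12 (cv2) and the standard library are available. Lean on these libraries where they do the work, as an engineer would, in place of code of your own. Each camera call takes 0.05 s, during which the arm holds its last target. There are 200 camera calls.

## Working session

There is one attempt and no reset: what is moved stays moved. The work goes in short steps, Python scripts to look and compute and a tool call to move; the robot and the scene stay as the last step left them, time stands still between calls to the robot, and variables do not carry over. Pictures are saved under pics/ and viewed, at most 10 in all, crops included, and the job is handed in when it is done.

Besides the shell and the picture viewer there is one more tool, called after ">>>" as name([rows], argument=value, ...), one row to a line, values as JSON. send_rows: Moves the arm, as the interface text tells. Its arguments: {"type":"object","properties":{"claw":{"type":"array","items":{"type":"number"}},"linear":{"type":"array","items":{"type":"array","items":{"type":"number"}}},"roll":{"type":"array","items":{"type":"number"}},"newtons":{"type":"number"}},"required":["claw","linear","roll"]}

```bash
mkdir -p pics
python3 - <<'E'
from station import r
import cv2,numpy as np
for n in("side","top"):
    cv2.imwrite(f"pics/{n}0.png",r.camera(n)); c=r.get_calibration(n); print(n,{k:np.round(v,4).tolist() for k,v in c.items()})
s=r.sense(); print(s['t'],s['ee_pos'],np.round(s['ee_rot'],3).tolist(),s['finger_gap'],r.finger_overhang)
E
```

```text
side {'K': [[492.7192, 0.0, 315.8251], [0.0, 492.7192, 197.2978], [0.0, 0.0, 1.0]], 'k1': 0.0096, 'R': [[-0.8541, -0.5201, 0.0067], [-0.3624, 0.5856, -0.7251], [0.3732, -0.6217, -0.6886]], 't': [446.0459, 349.052, 1000.3445]}
top {'K': [[452.0036, 0.0, 318.3323], [0.0, 452.0036, 198.7326], [0.0, 0.0, 1.0]], 'k1': -0.0395, 'R': [[0.0257, -0.9996, -0.0094], [-0.9862, -0.0238, -0.164], [0.1637, 0.0135, -0.9864]], 't': [-99.0575, 606.1709, 1186.5708]}
0.1 [115.85356125 511.68107489 255.80337149] [[-0.975, 0.221, -0.0], [0.221, 0.975, -0.001], [0.0, -0.001, -1.0]] 85.39848708496444 25.0
```

View pics/side0.png

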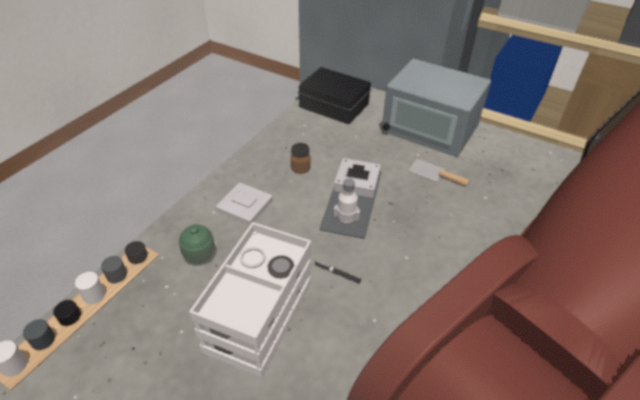

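View pics/top0.png

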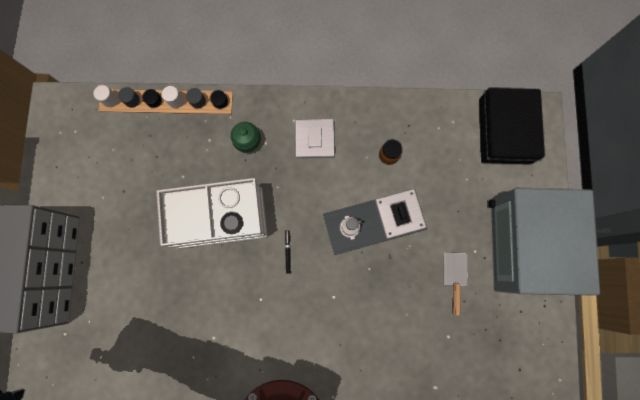

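The top view shows the foot in the mould at about (401,213), the spray cap at about (351,226), and the empty bay at about (187,216). In the side view these are at about (358,173), (349,187) and (240,303). I'll enlarge the crops next.

Run:
```python
import cv2,numpy as np
t=cv2.imread("pics/top0.png");s=cv2.imread("pics/side0.png")
def c(i,x,y,w,h,f): return cv2.resize(i[y:y+h,x:x+w],None,fx=f,fy=f,interpolation=cv2.INTER_CUBIC)
# each 400x300
a=np.vstack([np.hstack([c(t,320,180,110,80,3.63636)[:290,:400],c(s,310,150,80,58,5)[:290,:400]]),
 np.hstack([c(t,150,170,125,90,3.2)[:288,:400],c(s,190,220,133,96,3.0075)[:288,:400]])]) if 0 else None
A=c(t,320,182,100+10,75,3.6363636)[:270,:400];A=cv2.resize(t[182:257,320:430],(400,273),interpolation=2)
B=cv2.resize(s[153:208,320:400],(400,275),interpolation=2)[:273]
C=cv2.resize(t[172:257,150:275],(400,272),interpolation=2);D=cv2.resize(s[220:305+20,190:323],(400,316),interpolation=2)
C=cv2.copyMakeBorder(C,0,44,0,0,0)
cv2.imwrite("pics/crop.png",np.vstack([np.hstack([A,B]),np.hstack([C,D])]))
```

```text
(no output)
```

View pics/crop.png

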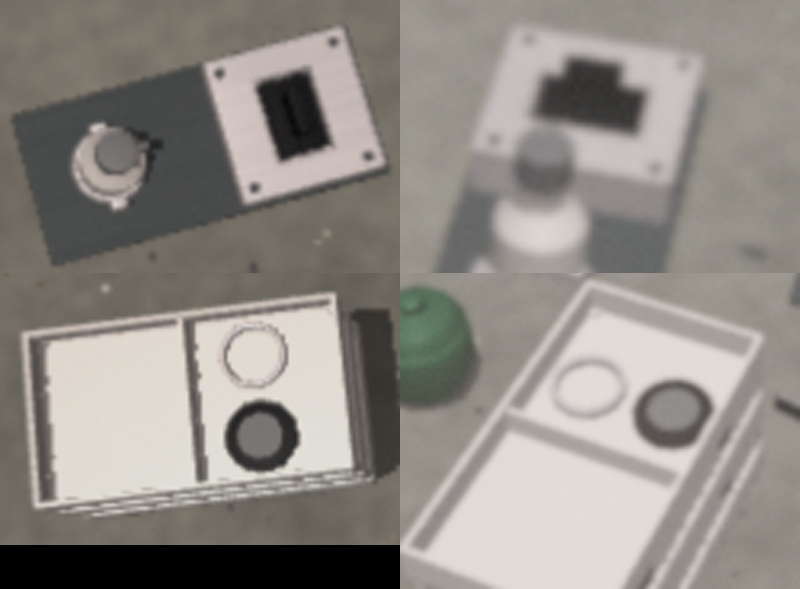

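In the crops I read the mould's top corners, the cap top, the tray rim's corners and the divider's ends in both views. I'll triangulate those now.

```bash
cat > h.py <<'E'
from station import r
import numpy as np
from scipy.optimize import least_squares as LS
cal={n:r.get_calibration(n) for n in("side","top")}
def proj(n,X):
    c=cal[n];p=np.asarray(X)@np.array(c["R"]).T+c["t"];q=p[...,:2]/p[...,2:]
    q=q*(1+c["k1"]*(q**2).sum(-1,keepdims=True));K=np.array(c["K"])
    return q*[K[0,0],K[1,1]]+K[:2,2]
def tri(a,b):
    s=LS(lambda X:np.r_[proj("top",X)-a,proj("side",X)-b],[400,0,50]);return s.x,np.sqrt(2*s.cost)
def onz(n,p,z):
    s=LS(lambda X:proj(n,[*X,z])-p,[400,0]);return s.x
def A(x,y):return np.array([320+(x+.5)/3.636-.5,182+(y+.5)/3.64-.5])
def B(x,y):return np.array([320+(x-400+.5)/5-.5,153+(y+.5)/5-.5])
def C(x,y):return np.array([150+(x+.5)/3.2-.5,172+(y-273+.5)/3.2-.5])
def D(x,y):return np.array([190+(x-400+.5)/3.0075-.5,220+(y-273+.5)/3.0075-.5])
E
python3 - <<'E'
from h import *
np.set_printoptions(precision=1,suppress=True)
for n in cal:print(n,-np.array(cal[n]["R"]).T@cal[n]["t"])
P={"mTL":(A(203,63),B(470,152)),"mTR":(A(343,27),B(672,190)),"x1":(A(343,27),B(513,25)),"x2":(A(387,168),B(513,25)),"x3":(A(387,168),B(704,57)),
"x4":(A(203,63),B(672,190)),"x5":(A(243,206),B(672,190)),"x5b":(A(343,27),B(704,57)),
"cap":(A(118,148),B(545,140)),"tTL":(C(22,332),D(405,548)),"tTR":(C(337,293),D(590,283)),"dT":(C(182,320),D(510,412)),"dB":(C(200,482),D(675,480)),"tBR":(C(360,472),D(763,340))}
for k,(a,b) in P.items(): print(k,*tri(a,b))
print("foot corners z38")
for p in [(256,80),(318,67),(331,148),(278,161)]:print(onz("top",A(*p),38))
print("mould top z38");M=[]
for p in [(203,63),(343,27),(387,168),(243,206)]:M.append(onz("top",A(*p),38));print(M[-1])
print(np.mean(M,0))
print("rim z150",[onz("top",C(*p),150) for p in [(22,332),(337,293),(36,507),(360,472),(182,320),(200,482)]])
print("plate",[onz("top",A(*p),8) for p in [(11,117),(52,265)]])
E
```

```text
side [134.1 649.5 939. ]
top [ 406.  -100.5 1268.9]
mTL [ 613.6 -242.1   33.7] 0.4008611544087593
mTR [ 617.3 -395.5 -103.5] 26.58832117553426
x1 [ 644.4 -347.9   37.3] 0.15756592191226365
x2 [ 586.7 -362.    39.7] 28.127538348276243
x3 [ 537.3 -380.2   37.3] 0.10147269323212217
x4 [ 561.  -262.7   27.7] 29.400260985830965
x5 [ 505.3 -272.8   33.8] 0.5453590827841204
x5b [ 594.3 -366.3   35.1] 27.877266297578597
cap [ 535.2 -172.4  131.9] 0.7999427946818825
tTL [600.4 323.6 151.1] 1.9134535000507404
tTR [641.2  76.9 144.9] 0.7172439663559934
dT [617.  200.3 141.6] 0.7090455040933601
dB [492.2 181.6 131.5] 0.9764085401743997
tBR [502.6  53.9 141.2] 1.03263484184758
foot corners z38
[ 601.5 -281.6]
[ 612.6 -328.6]
[ 551.1 -338.1]
[ 540.4 -298.1]
mould top z38
[ 613.6 -241.4]
[ 643.9 -347.9]
[ 537.  -380.1]
[ 506.  -271.9]
[ 575.1 -310.3]
rim z150 [array([604.1, 326.1]), array([641.4,  76.7]), array([466.2, 303.4]), array([500.1,  51.9]), array([616.7, 198.7]), array([489.1, 176.2])]
plate [array([572.8, -96.6]), array([ 459.9, -130.6])]
```

The triangulated heights match the text (mould top about 37, cap 132). The mould is at (575,-310) with yaw 0.283, and the cap is at (535,-172). The empty bay's centre is about (544,250) with the tray at yaw 0.141. Moving to above the foot.

>>> send_rows([
  [0, 0, 0],
  [0, 0, 0],
  [0, 0, 0],
  [0, 0, 0],
  [0, 0, 0],
  [-0.75, -3.25, 0],
  [-0.75, -3.25, 0],
  [-0.75, -3.25, 0],
  [-0.75, -3.25, 0],
  [-0.75, -3.25, 0],
  [-0.75, -3.25, 0],
  [-0.75, -3.25, 0],
], claw=[1, 1, 1, 1, 1, 1, 1, 1, 1, 1, 1, 1], roll=[-0.101, -0.101, -0.101, -0.101, -0.101, 0, 0, 0, 0, 0, 0, 0])

```text
t: 1.1
ee_pos: [230.0, 306.6, 256.1]
ee_rot: [[-0.96, -0.279, -0.0], [-0.279, 0.96, -0.0], [0.0, -0.0, -1.0]]
ft_force: [0.6, -0.2, 0.0]
finger_gap: 85.7
gripper_force: 0.0
```

>>> send_rows([
  [-0.75, -3.25, 0],
  [-0.75, -3.25, 0],
  [-0.75, -3.25, 0],
  [-0.75, -3.25, 0],
  [-0.75, -3.25, 0],
  [-0.75, -3.25, 0],
  [-0.75, -3.25, 0],
  [-0.75, -3.25, 0],
  [-0.75, -3.25, 0],
  [-0.75, -3.25, 0],
  [-0.75, -3.25, 0],
  [-0.75, -3.25, 0],
], claw=[1, 1, 1, 1, 1, 1, 1, 1, 1, 1, 1, 1], roll=[0, 0, 0, 0, 0, 0, 0, 0, 0, 0, 0, 0])

```text
t: 2.1
ee_pos: [425.1, -43.1, 256.1]
ee_rot: [[-0.961, -0.278, -0.0], [-0.278, 0.961, 0.0], [0.0, 0.0, -1.0]]
ft_force: [0.4, -0.1, 0.4]
finger_gap: 85.5
gripper_force: 0.0
```

>>> send_rows([
  [-0.75, -3.25, 0],
  [-0.75, -3.25, 0],
  [-0.75, -3.25, 0],
  [-0.75, -3.25, 0],
  [-0.75, -3.25, 0],
  [-0.75, -3.25, 0],
  [-0.75, -3.25, 0],
  [-0.75, -3.25, 0],
  [-0.75, -3.25, 0],
  [0, 0, 0],
  [0, 0, 0],
  [0, 0, 0],
], claw=[1, 1, 1, 1, 1, 1, 1, 1, 1, 1, 1, 1], roll=[0, 0, 0, 0, 0, 0, 0, 0, 0, 0, 0, 0])

```text
t: 3.1
ee_pos: [570.6, -303.1, 255.6]
ee_rot: [[-0.961, -0.278, -0.001], [-0.278, 0.961, 0.001], [0.001, 0.001, -1.0]]
ft_force: [0.2, 0.1, 0.2]
finger_gap: 85.6
gripper_force: 0.0
```

```bash
cat > go.py <<'E'
import sys
from h import *
x,y,z,yaw=map(float,sys.argv[1:5]) # yaw of object x; tool x = -object x
s=r.sense();R=np.array(s['ee_rot']);d=R.T@(np.array([x,y,z])-s['ee_pos'])
a=np.arctan2(R[1,0],R[0,0]);w=(np.pi+yaw-a+np.pi)%(2*np.pi)-np.pi
print("t",s['t'],"pos",np.round(s['ee_pos'],1),"tool d cm",np.round(d/10,2),"roll",round(-w,3),"tilt",np.round(R[:2,2],4),"F",np.round(s['ft_force'],1),"gap",round(s['finger_gap'],1),"grip",round(s['gripper_force'],1))
E
python3 go.py 575.1 -310.3 67 .283
```

```text
t 3.1 pos [ 570.6 -303.1  255.6] tool d cm [-0.24 -0.84 18.86] roll -0.001 tilt [-0.0013  0.0011] F [0.2 0.1 0.2] gap 85.6 grip 0.0
```

>>> send_rows([
  [-0.12, -0.42, 0],
  [-0.12, -0.42, 0],
  [0, 0, 2],
  [0, 0, 2],
  [0, 0, 2],
  [0, 0, 2],
  [0, 0, 2],
  [0, 0, 2],
  [0, 0, 1],
  [0, 0, 1],
  [0, 0, 0],
  [0, 0, 0],
], claw=[1, 1, 1, 1, 1, 1, 1, 1, 1, 1, 1, 1], roll=[0, 0, 0, 0, 0, 0, 0, 0, 0, 0, 0, 0])

```text
t: 4.1
ee_pos: [575.9, -310.9, 116.8]
ee_rot: [[-0.96, -0.279, 0.0], [-0.279, 0.96, -0.0], [-0.0, -0.0, -1.0]]
ft_force: [-0.0, -0.3, 0.3]
finger_gap: 85.3
gripper_force: 0.0
```

```bash
python3 go.py 575.1 -310.3 67 .283
python3 - <<'E'
from h import *
import cv2
t=r.camera("top");s=r.camera("side")
cv2.imwrite("pics/c2.png",np.hstack([cv2.resize(i,(400,400),interpolation=2) for i in (t[170:270,340:440],s[130:210,320:400])]))
E
```

```text
t 4.1 pos [ 575.9 -310.9  116.8] tool d cm [0.06 0.08 4.98] roll -0.001 tilt [ 0.0002 -0.0002] F [-0.  -0.3  0.3] gap 85.3 grip 0.0
```

View pics/c2.png

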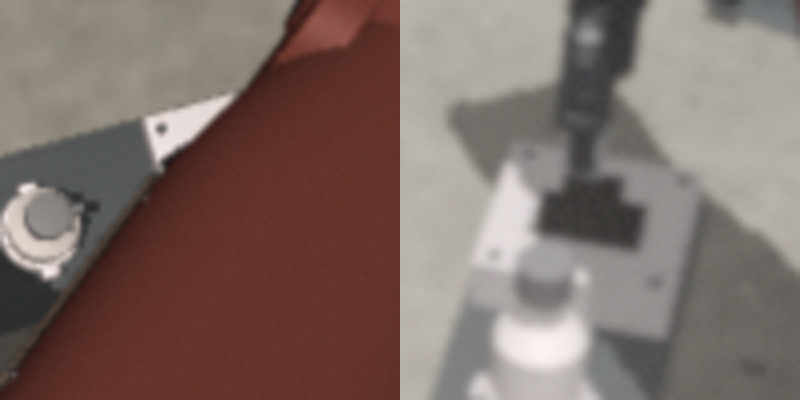

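The side crop shows the near finger's tip at crop pixel about (583,175) and the rib spanning columns 568–622. I'll compare that with the prediction.

Run:
```python
from h import *
f=lambda p:(p-[320,130]+.5)*5-.5+[400,0]
u=np.array([-.279,.96,0]);v=np.array([.96,.279,0])
T=np.array([575.9,-310.9,0])
for z in(92,105):
  for a in(-11,11):print("finger",z,a,f(proj("side",T+u*48+v*a+[0,0,z])))
M=np.array([575.1,-310.3,0])
for a in(-17,17):print("rib top near",a,f(proj("side",M+u*6+v*a+[0,0,66])))
for a in(-30,30):print("base near",a,f(proj("side",M+u*20+v*a+[0,0,38])))
```

```text
finger 92 -11 [596.748851  198.2378779]
finger 92 11 [556.25641331 191.06261457]
finger 105 -11 [598.40122646 179.41372439]
finger 105 11 [557.62538788 172.24818903]
rib top near -17 [620.32167399 189.75365167]
rib top near 17 [559.8283177  179.09350046]
base near -30 [634.81869607 248.38483108]
base near 30 [528.87442573 229.25920522]
```

The finger and foot show the same small calibration shift, so they are aligned. Going down and gripping.

>>> send_rows([
  [0, 0.05, 1],
  [0, 0, 1],
  [0, 0, 1],
  [0, 0, 1],
  [0, 0, 0.8],
  [0, 0, 0],
  [0, 0, 0],
  [0, 0, 0],
  [0, 0, 0],
  [0, 0, 0],
  [0, 0, 0],
  [0, 0, 0],
], claw=[1, 1, 1, 1, 1, 1, 0.5, 0.3, 0, 0, 0, 0], roll=[0, 0, 0, 0, 0, 0, 0, 0, 0, 0, 0, 0], newtons=30)

```text
t: 5.2
ee_pos: [575.8, -310.5, 68.6]
ee_rot: [[-0.96, -0.278, 0.0], [-0.278, 0.96, -0.0], [-0.0, -0.0, -1.0]]
ft_force: [-0.2, 0.1, 1.1]
finger_gap: 12.2
gripper_force: 0.2
```

>>> send_rows([
  [0, 0, 0],
  [0, 0, 0],
  [0, 0, 0],
  [0, 0, -0.3],
  [0, 0, -0.3],
  [0, 0, -0.6],
  [0, 0, -1],
  [0, 0, -1],
  [0, 0, -1],
  [0, 0, -1],
  [0, 0, 0],
  [0, 0, 0],
], claw=[0, 0, 0, 0, 0, 0, 0, 0, 0, 0, 0, 0], roll=[0, 0, 0, 0, 0, 0, 0, 0, 0, 0, 0, 0])

```text
t: 6.2
ee_pos: [576.1, -310.7, 121.3]
ee_rot: [[-0.96, -0.278, 0.001], [-0.278, 0.96, -0.001], [-0.001, -0.001, -1.0]]
ft_force: [0.1, 0.5, -1.0]
finger_gap: 11.5
gripper_force: 29.6
```

```bash
python3 go.py 544.3 250.4 240 .141
python3 - <<'E'
from h import *
import cv2
t=r.camera("top");s=r.camera("side")
cv2.imwrite("pics/c3.png",cv2.resize(s[110:210,310:410],(600,600),interpolation=2))
E
```

```text
t 6.2 pos [ 576.1 -310.7  121.3] tool d cm [-12.59  54.76 -11.93] roll 0.141 tilt [ 0.0014 -0.001 ] F [ 0.1  0.5 -1. ] gap 11.5 grip 29.6
```

View pics/c3.png

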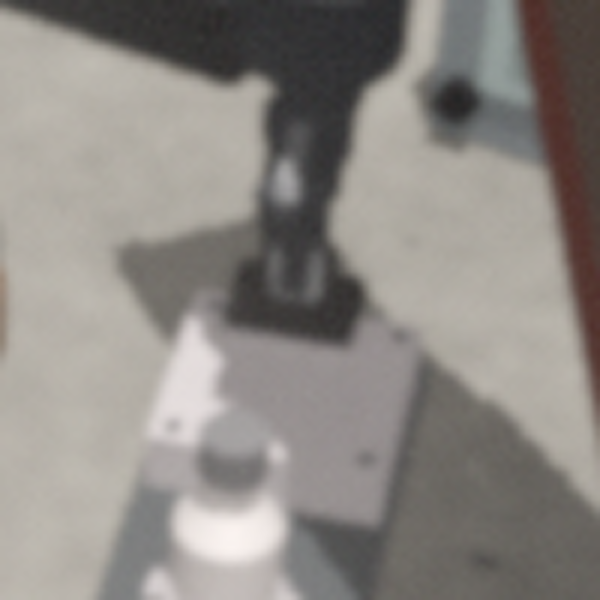

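The foot hangs level in the fingers, its base about (295,310) in the crop, clear of the mould. I'll carry it to the tray.

>>> send_rows([
  [0, 0, -2],
  [0, 0, -3],
  [0, 0, -3],
  [0, 0, -3],
  [0, 0, -1],
  [0, 0, 0],
  [0, 0, 0],
  [-0.1, 1, 0],
  [-0.2, 2, 0],
  [-0.3, 3.5, 0],
  [-0.3, 3.5, 0],
  [-0.3, 3.5, 0],
], claw=[0, 0, 0, 0, 0, 0, 0, 0, 0, 0, 0, 0], roll=[0, 0, 0, 0, 0, 0.07, 0.07, 0, 0, 0, 0, 0])

```text
t: 7.3
ee_pos: [567.3, -173.0, 239.1]
ee_rot: [[-0.99, -0.144, -0.002], [-0.144, 0.99, 0.001], [0.001, 0.001, -1.0]]
ft_force: [0.9, 0.4, -0.7]
finger_gap: 11.4
gripper_force: 29.5
```

>>> send_rows([
  [-0.3, 3.5, 0],
  [-0.3, 3.5, 0],
  [-0.3, 3.5, 0],
  [-0.3, 3.5, 0],
  [-0.3, 3.5, 0],
  [-0.3, 3.5, 0],
  [-0.3, 3.5, 0],
  [-0.3, 3.5, 0],
  [-0.3, 3.5, 0],
  [-0.3, 3.5, 0],
  [-0.3, 3.5, 0],
  [-0.1, 2, 0],
], claw=[0, 0, 0, 0, 0, 0, 0, 0, 0, 0, 0, 0], roll=[0, 0, 0, 0, 0, 0, 0, 0, 0, 0, 0, 0])

```text
t: 8.3
ee_pos: [543.0, 234.3, 239.3]
ee_rot: [[-0.989, -0.146, -0.002], [-0.146, 0.989, 0.001], [0.001, 0.001, -1.0]]
ft_force: [0.6, 0.1, 0.0]
finger_gap: 11.4
gripper_force: 29.5
```

>>> send_rows([
  [0, 1, 0],
  [0, 0, 0],
  [0, 0, 0],
], claw=[0, 0, 0], roll=[0, 0, 0])

```text
t: 8.55
ee_pos: [542.6, 240.4, 239.7]
ee_rot: [[-0.99, -0.144, -0.001], [-0.144, 0.99, -0.001], [0.001, -0.001, -1.0]]
ft_force: [0.3, -1.0, -0.2]
finger_gap: 11.5
gripper_force: 29.5
```

```bash
python3 go.py 544.3 250.4 166.6 .141
python3 - <<'E'
from h import *
import cv2
t=r.camera("top");s=r.camera("side")
cv2.imwrite("pics/c4.png",np.hstack([cv2.resize(t[150:270,140:290],(400,320),interpolation=2),cv2.resize(s[210:370,150:350],(400,320),interpolation=2)]))
E
```

```text
t 8.55 pos [542.6 240.4 239.7] tool d cm [-0.32  0.97  7.31] roll 0.003 tilt [-0.0011 -0.0007] F [ 0.3 -1.  -0.2] gap 11.5 grip 29.5
```

View pics/c4.png

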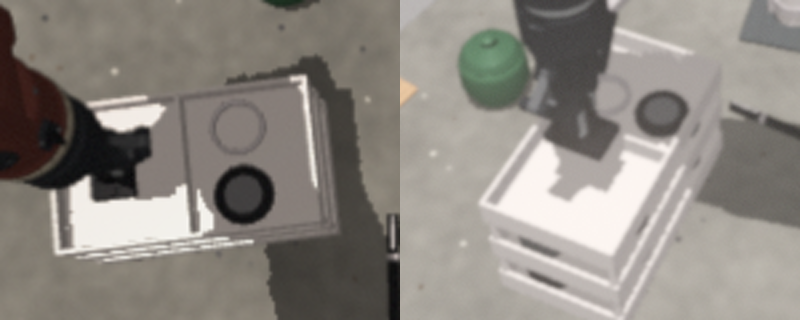

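The foot is above the empty compartment, at crop (580,140) in the side view. It is level and there is room all round, so I'll lower it.

>>> send_rows([
  [-0.15, 0.5, 0],
  [-0.15, 0.5, 0],
  [0, 0, 1],
  [0, 0, 1.5],
  [0, 0, 1.5],
  [0, 0, 1.5],
  [0, 0, 0.8],
  [0, 0, 0.4],
  [0, 0, 0],
  [0, 0, 0],
], claw=[0, 0, 0, 0, 0, 0, 0, 0, 0, 0], roll=[0, 0, 0, 0, 0, 0, 0, 0, 0, 0])

```text
t: 9.48
ee_pos: [545.0, 250.9, 173.6]
ee_rot: [[-0.99, -0.142, 0.0], [-0.142, 0.99, 0.0], [-0.0, 0.0, -1.0]]
ft_force: [-0.1, -0.3, 0.5]
finger_gap: 11.2
gripper_force: 29.5
```

>>> send_rows([
  [0, 0, 0.1],
  [0, 0, 0.1],
  [0, 0, 0.1],
  [0, 0, 0],
  [0, 0, 0],
], claw=[0, 0, 0, 0, 0], roll=[0, 0, 0, 0, 0])

```text
t: 9.9
ee_pos: [544.8, 250.9, 170.4]
ee_rot: [[-0.99, -0.142, 0.0], [-0.142, 0.99, 0.0], [-0.0, -0.0, -1.0]]
ft_force: [0.4, 0.3, 0.6]
finger_gap: 11.1
gripper_force: 29.5
```

>>> send_rows([
  [0, 0, 0.1],
  [0, 0, 0.1],
  [0, 0, 0.1],
  [0, 0, 0.05],
  [0, 0, 0],
  [0, 0, 0],
], claw=[0, 0, 0, 0, 0, 0], roll=[0, 0, 0, 0, 0, 0])

```text
t: 10.4
ee_pos: [544.7, 250.9, 166.8]
ee_rot: [[-0.99, -0.142, -0.0], [-0.142, 0.99, -0.0], [0.0, -0.0, -1.0]]
ft_force: [0.2, 0.5, -0.3]
finger_gap: 11.7
gripper_force: 29.6
```

>>> send_rows([
  [0, 0, 0.05],
  [0, 0, 0.05],
  [0, 0, 0],
  [0, 0, 0],
], claw=[0, 0, 0, 0], roll=[0, 0, 0, 0])

```text
t: 10.73
ee_pos: [544.7, 250.9, 166.7]
ee_rot: [[-0.99, -0.142, 0.001], [-0.142, 0.99, 0.0], [-0.001, 0.0, -1.0]]
ft_force: [-3.5, -1.0, 8.5]
finger_gap: 11.3
gripper_force: 30.8
```

The wrist force shows contact (8.5 N), so the foot is seated. Opening gently, then rising.

>>> send_rows([
  [0, 0, 0],
  [0, 0, 0],
  [0, 0, 0],
  [0, 0, 0],
  [0, 0, 0],
  [0, 0, 0],
  [0, 0, -0.5],
  [0, 0, -1],
  [0, 0, -2],
  [0, 0, -3],
  [0, 0, -2],
  [0, 0, 0],
], claw=[0.2, 0.25, 0.35, 0.45, 0.45, 0.45, 0.45, 0.45, 0.45, 0.45, 0.45, 0.45], roll=[0, 0, 0, 0, 0, 0, 0, 0, 0, 0, 0, 0])

```text
t: 11.73
ee_pos: [546.8, 251.6, 256.4]
ee_rot: [[-0.99, -0.142, 0.007], [-0.142, 0.99, 0.002], [-0.008, 0.001, -1.0]]
ft_force: [1.0, 0.4, 0.2]
finger_gap: 38.4
gripper_force: 0.0
```

```bash
python3 go.py 535 -172 250 .141
python3 - <<'E'
from h import *
import cv2
t=r.camera("top");s=r.camera("side")
cv2.imwrite("pics/c5.png",np.hstack([cv2.resize(t[150:270,140:290],(400,320),interpolation=2),cv2.resize(s[230:350,170:320],(400,320),interpolation=2)]))
E
```

```text
t 11.7333 pos [546.8 251.6 256.4] tool d cm [  7.18 -41.76   0.53] roll 0.001 tilt [0.0073 0.0023] F [1.  0.4 0.2] gap 38.4 grip 0.0
```

View pics/c5.png

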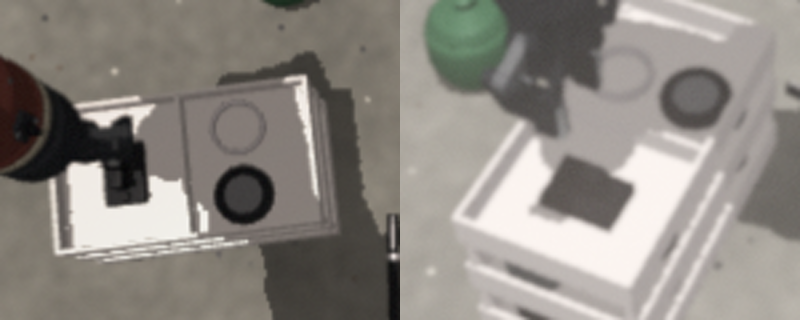

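The foot sits in the compartment at about (585,190) in the side crop, but the gripper is close by. I'll verify it after moving off towards the cap.

>>> send_rows([
  [0.2, -1, 0],
  [0.3, -2, 0],
  [0.5, -3, 0],
  [0.5, -3, 0],
  [0.5, -3, 0],
  [0.5, -3, 0],
  [0.5, -3, 0],
  [0.5, -3, 0],
  [0.5, -3, 0],
  [0.5, -3, 0],
  [0.5, -3, 0],
  [0.5, -3, 0],
], claw=[0.45, 0.45, 0.3, 0, 0, 0, 0, 0, 0, 0, 0, 0], roll=[0, 0, 0, 0, 0, 0, 0, 0, 0, 0, 0, 0])

```text
t: 12.83
ee_pos: [535.7, -85.4, 249.8]
ee_rot: [[-0.99, -0.141, -0.002], [-0.141, 0.99, 0.0], [0.002, 0.001, -1.0]]
ft_force: [0.6, -0.4, -0.5]
finger_gap: -0.2
gripper_force: 0.0
```

>>> send_rows([
  [0.5, -3, 0],
  [0.5, -3, 0],
  [0.5, -2, 0],
  [0.2, -0.8, 0],
  [0, 0, 0],
  [0, 0, 0],
], claw=[0, 0, 0, 0, 0, 0], roll=[0, 0, 0, 0, 0, 0])

```text
t: 13.33
ee_pos: [532.0, -172.8, 250.2]
ee_rot: [[-0.99, -0.141, -0.001], [-0.141, 0.99, 0.001], [0.001, 0.001, -1.0]]
ft_force: [0.1, 1.0, -0.1]
finger_gap: 0.0
gripper_force: 0.0
```

```bash
python3 go.py 535 -172 170 .141
python3 - <<'E'
from h import *
import cv2
t=r.camera("top");s=r.camera("side")
cv2.imwrite("pics/c6.png",np.hstack([cv2.resize(t[170:260,150:270],(400,300),interpolation=2),cv2.resize(s[230:350,170:320],(400,320),interpolation=2)[:300]]))
cv2.imwrite("pics/s6.png",s);cv2.imwrite("pics/t6.png",t)
f=lambda p:(p-[170,230]+.5)*2.667-.5+[400,0]
g=lambda p:(p-[150,170]+.5)*3.333-.5
T=np.array([544.7,250.9,124]);v=np.array([.99,.141,0]);u=np.array([-.141,.99,0])
for a,b,z in[(-30,-20,0),(-30,20,0),(30,-20,0),(30,20,0),(-17,0,40),(17,0,40)]:
  print(a,b,z,f(proj("side",T+v*a+u*b+[0,0,z])).round(),g(proj("top",T+v*a+u*b+[0,0,z])).round())
E
```

```text
t 13.3333 pos [ 532.  -172.8  250.2] tool d cm [-0.31  0.03  8.01] roll 0.0 tilt [-0.0013  0.001 ] F [ 0.1  1.  -0.1] gap 0.0 grip 0.0
-30 -20 0 [636. 191.] [153. 188.]
-30 20 0 [609. 235.] [102. 194.]
30 -20 0 [565. 165.] [148. 111.]
30 20 0 [537. 206.] [ 97. 117.]
-17 0 40 [602. 174.] [111. 168.]
17 0 40 [560. 159.] [107. 123.]
```

View pics/c6.png

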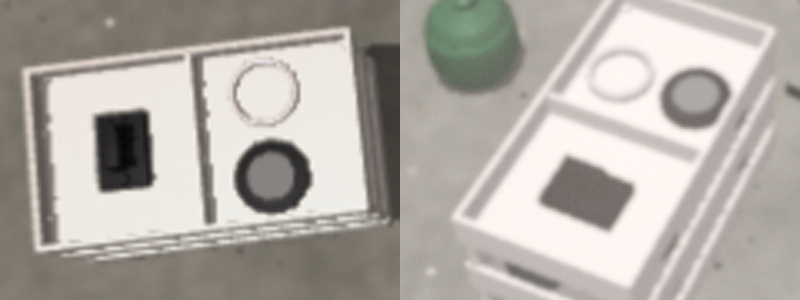

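The foot lies flat, rib up and centred: its outline matches the predicted flat corners to within a few pixels in both views. Now the cap.

>>> send_rows([
  [-0.3, 0, 0],
  [0, 0, 2],
  [0, 0, 2],
  [0, 0, 2],
  [0, 0, 1.5],
  [0, 0, 1],
  [0, 0, 0.5],
  [0, 0, 0],
  [0, 0, 0],
], claw=[0, 0, 0, 0, 0, 0, 0, 0, 0], roll=[0, 0, 0, 0, 0, 0, 0, 0, 0])

```text
t: 14.18
ee_pos: [536.1, -172.5, 161.4]
ee_rot: [[-0.99, -0.142, 0.001], [-0.142, 0.99, -0.0], [-0.001, -0.0, -1.0]]
ft_force: [0.4, 0.3, 0.7]
finger_gap: -0.1
gripper_force: 0.0
```

>>> send_rows([
  [0, 0, 0.2],
  [0, 0, 0.2],
  [0, 0, 0],
  [0, 0, 0],
  [0, 0, 0],
], claw=[0, 0, 0, 0, 0], roll=[0, 0, 0, 0, 0])

```text
t: 14.6
ee_pos: [535.8, -172.8, 157.0]
ee_rot: [[-0.99, -0.142, 0.0], [-0.142, 0.99, -0.0], [-0.0, -0.0, -1.0]]
ft_force: [-0.6, -0.3, 0.2]
finger_gap: -0.1
gripper_force: 0.0
```

>>> send_rows([
  [0, 0, 0.2],
  [0, 0, 0.2],
  [0, 0, 0.2],
  [0, 0, 0],
  [0, 0, 0],
], claw=[0, 0, 0, 0, 0], roll=[0, 0, 0, 0, 0])

```text
t: 15.02
ee_pos: [535.9, -172.8, 150.9]
ee_rot: [[-0.99, -0.142, 0.001], [-0.142, 0.99, -0.0], [-0.0, -0.0, -1.0]]
ft_force: [0.6, 0.2, 3.7]
finger_gap: 0.1
gripper_force: 1.8
```

>>> send_rows([
  [0, 0, 0.1],
  [0, 0, 0.1],
  [0, 0, 0.1],
  [0, 0, 0],
  [0, 0, 0],
], claw=[0, 0, 0, 0, 0], roll=[0, 0, 0, 0, 0])

```text
t: 15.43
ee_pos: [535.9, -172.8, 148.1]
ee_rot: [[-0.99, -0.142, 0.001], [-0.142, 0.99, -0.0], [-0.001, -0.0, -1.0]]
ft_force: [-0.0, -0.8, 6.6]
finger_gap: -0.0
gripper_force: 3.0
```

>>> send_rows([
  [0, 0, 0.05],
  [0, 0, 0.05],
  [0, 0, 0],
  [0, 0, 0],
], claw=[0, 0, 0, 0], roll=[0, 0, 0, 0])

```text
t: 15.77
ee_pos: [536.0, -172.9, 147.9]
ee_rot: [[-0.99, -0.142, 0.001], [-0.142, 0.99, -0.001], [-0.001, -0.001, -1.0]]
ft_force: [-1.5, 0.9, 14.3]
finger_gap: 0.0
gripper_force: 7.4
```

>>> send_rows([
  [0, 0, -0.3],
  [0, 0, -0.5],
  [0, 0, -1],
  [0, 0, -2],
  [0, 0, -2],
  [0, 0, -2],
  [0, 0, -2],
  [0, 0, 0],
  [0, 0, 0],
  [0, 0, 0],
], claw=[0, 0, 0, 0, 0, 0, 0, 0, 0, 0], roll=[0, 0, 0, 0, 0, 0, 0, 0, 0, 0])

```text
t: 16.6
ee_pos: [535.1, -172.4, 244.2]
ee_rot: [[-0.99, -0.142, -0.001], [-0.142, 0.99, 0.001], [0.001, 0.001, -1.0]]
ft_force: [-0.7, 0.5, -0.4]
finger_gap: -0.1
gripper_force: 0.0
```

Run:
```python
from h import *
import cv2
s=r.camera("side")
cv2.imwrite("pics/c7.png",np.hstack([cv2.resize(s[130:230,310:410],(400,400),interpolation=2),cv2.resize(s[230:350,170:320],(400,320),interpolation=2)]) if 0 else np.hstack([cv2.resize(s[130:230,310:410],(400,400),interpolation=2),cv2.resize(s[220:340,190:310],(400,400),interpolation=2)]))
```

```text
(no output)
```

View pics/c7.png

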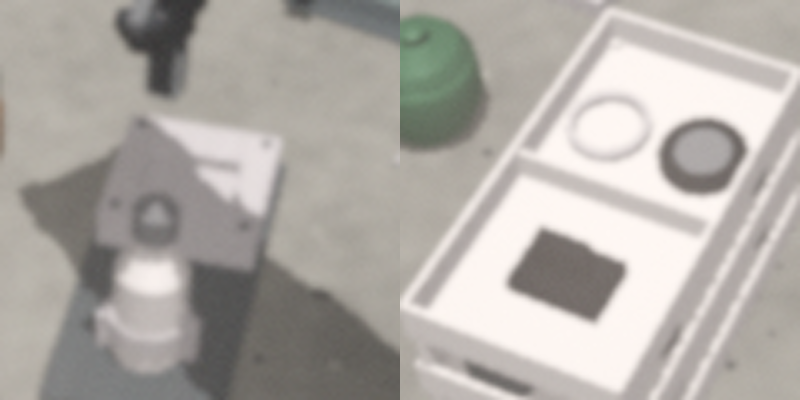

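The press bottomed out, with force rising to 14 N against a hard stop. The cap is back up at about (157,215) in the left crop, the cavity is empty, and the foot rests in the bay at about (567,275) in the right crop.

```bash
python3 -c "
from station import r
print(r.finish_job())"
```

```text
the job is handed in; nothing more can be done
None
```

The foot is set down flat, rib up, in the empty top-tier compartment and released; the spray cap was then pressed to its stop and sprang back up, and the job was handed in at about 17 s (the hand-in returned no verdict).

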